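# Hold a bag clip open around a recipe card

## Task

Take the bag clip off its little wooden stand by squeezing its two finger plates fully together, and bring it to the taller of the two recipe cards. Hold it there gaping, lined up with the card, around the middle of the card's top edge: the edge one to two centimetres inside the open jaws and no part of the clip touching the card, so that I can slip a coupon in before it is let close. Finish still holding it open like that, and do not knock or shift either card.

Things in the scene. Friction and masses are not known exactly. Their poses are not given: they have to be found in the camera images.
- clip: white plastic bag clip (50 g) upright on clip_stand, jaws down, two splayed finger plates up. Origin midway between the jaw lips, level with their lower ends when shut. z up to the plates, y along jaws (50 mm long) and pivot, x the line along which it opens; symmetric. Steel pivot tube 40 mm above the origin, 11 mm thick, 54 mm long: the throat between the jaws is 34 mm deep.
- clip_grip (a point): point 65 mm above the clip's origin, midway between the finger plates. Plates are 38 mm wide in y, from 44 to 80 mm above the origin (85 squeezed). Outer faces 52 mm apart in x at the top when shut; parallel and 26 mm apart when squeezed home along x. That takes about 6 N; 15 to 20 N holds it firmly. The clip's middle stays midway between the fingers.
- clip_jaw (a joint): angle of one clip half about the pivot (both halves move equally), rad: 0 = shut on the stand's 4 mm strip, -0.04 = lips almost met, 0.30 = plates squeezed home against a stop, jaws wide open (27 mm gap at the lips, whose ends then lie about 2 mm above the clip's origin). A spring shuts it.
- clip_stand: fixed wooden parking stand of the clip: foot 70 (x) x 80 (y) x 12 mm with an upright strip 4 mm thick in x, 56 mm long in y, top edge 40 mm above the worktop. The clip stands over the strip with its jaws on the foot, centred, its axes parallel to the stand's. Origin: centre of the underside.
- tall_card: the taller recipe card: stiff white card 3 mm thick (x), 105 mm wide (y), upright in a loose wooden foot 60 (x) x 120 (y) x 22 mm; its top edge is 150 mm above the worktop. About 0.6 kg in all. Origin: centre of the foot's underside; z up, y along the card, x square to the card.
- tall_card_top (a point): middle of the tall card's top edge, 150 mm above the worktop; axes as tall_card.
- short_card: the shorter recipe card, same width and same foot, top edge only 95 mm above the worktop. To be left alone. Origin and axes as tall_card. The two cards may stand in either place.

How it is judged:
By the outcome, as a careful person would: the job done as asked, in the order asked, and still so for the second after the job is handed in, while the arm keeps its last pose, push and grip.
It also fails if it takes over 42 s, if anything falls off the work surface, if the arm or the gripper's body presses on something with over 40 N, if the wrist force passes 120 N, or if a joint passes its speed limit or range.

## Robot

A 6-joint arm with a two-finger parallel gripper is mounted at the origin on a cart in front of the work surface, level with it; the furniture and walls round the work are solid. World frame = base frame: x ahead of the robot, y to its left, z up, the work surface at z = 0. Lengths are in m, angles in rad, forces in N, time in s.
With the tool pointing down it reaches from about 0.375 to 0.9 m from the base axis. Payload 3.1 kg.
Tool frame: the origin (TCP) lies on the centre line of the jaws, within the pads' length; the fingertips stand robot.tcp_to_tips ahead of it and the grasp point (between the pads) lies 3 mm ahead of it (robot.tcp_to_tips is the distance from the TCP to the fingertips, in m); z points along the fingers, y is the line along which they close (so a half turn about z gives the same grasp; the last joint's range is limited). The gripper opens to 87 mm and grips with 3 to 60 N. Pads are 19 mm wide; open, the fingers measure 117 mm over their backs; the gripper's body (75 mm by 190 mm) begins 51 mm behind the grasp point.
Start: joints at [1.044, 0.527, 1.433, -0, 1.181, -0.178], TCP at [0.214, 0.587, 0.245] pointing down, gripper open.
Joint ranges: [-3.08, 3.08], [-0.75, 2.2], [0.22, 2.44], [-1.43, 4.57], [0, 2.65], [-2.85, 2.85]. Speed limits (rad/s): [2.79, 2.79, 3.14, 3.14, 3.14, 3.14].

## Interface

Orientations are given as a unit quaternion [x, y, z, w].
In Python, from rig import robot gives the robot as it stands. The module is installed in compiled form; this text tells all that it offers.
- The arm moves only by the shell command python3 -m jog 'ROWS' [FORCE]. ROWS is JSON, one flat list of numbers, 5 for each row, row after row: the finger opening in m, from 0 to 0.087, then the shift along the tool's x, y, z in m, then the turn about the tool's z in units of 10 degrees (1.0 is 10 degrees). In form: [claw, x, y, z, roll, claw, x, y, z, roll, ...]. A call has 1 to 20 rows; each row shifts and turns the commanded pose from where the row before left it, along the tool's axes as they then stand; what a row does not reach is not made up. A row lasts 1/8 s, in which the tool goes at most 62.5 mm and 10.7 degrees, less where a joint would pass 70% of its speed; a pose out of reach is approached as far as the arm can. A call with a gripper value outside its range is refused whole. The fingers move at their own pace and stop on an object; FORCE is the grip in N (left out, the last holds). Time passes only in rows, so rows that do not move let the fingers close. It gives the time, the measured TCP pose, the force, the opening and the grip force at its end, in the units of the state.
- robot.get_obs(): the state, without advancing time (a new reading comes with each control period).
- robot.camera(name): name is "scene" or "top"; returns the picture (480x640x3 uint8, blue, green, red); there is no depth.
- robot.camera_model(name): a dict with "fx", "fy", "cx", "cy" (pixels), "R" (3x3) and "t" (3): a world point X has camera coordinates R X + t. Camera axes: x right, y down, z forward; pixel columns grow to the right and rows downward; lengths in m; the calibration is good to about 2 mm. A picture is of the moment at which its call begins. camera_model takes no time and is no camera call.
- robot.hand_in(): hands the job in; it is judged then, once.
Trained networks look in the newest picture that a camera, given by its name, has taken for a name from the list of things; names that differ only in an ending like _2 or _b are one class to them, and where a whole thing is asked for, a point or a joint stands for the part that bears it (a point fixed in the world has none). Each returns a list of dicts, best first, with "conf" (0 to 1); they miss things now and then, are a little off and sometimes report something else, mostly with a low value. They report only what shows in the picture. A call takes as long as a camera call.
- robot.look_for(camera, label): "extent" ([centre column, centre row, width, height] in pixels, round what is visible of it).
- robot.outline_of(camera, label): "region" (480x640 bool, what is visible of it) and "extent" ([centre column, centre row, width, height] in pixels, round what is visible of it).
The state is a dict: "time": time; "q": joint angles; "joint_velocities": joint speeds; "joint_torque": joint torques, N m; "position": TCP position; "tool_rot": TCP orientation; "ft_force": force on the tool from outside, world axes, zero at the start; "moment": the same for the moment, N m; "grip_width": finger opening in m; "grip_force": force on a finger pad.
Only numpy, scipy, OpenCV 4.12 (cv2) and the standard library are available. Lean on these libraries where they do the work, as an engineer would, in place of code of your own. Each camera call takes 0.05 s, during which the arm holds its last target. There are 200 camera calls.

## Working session

There is one attempt and no reset: what is moved stays moved. The work goes in short steps, Python scripts to look and compute and a shell command to move; the robot and the scene stay as the last step left them, time stands still between calls to the robot, and variables do not carry over. Pictures are saved under pics/ and viewed, at most 10 in all, crops included, and the job is handed in when it is done.

```bash
mkdir -p pics; python3 - <<'E'
from rig import robot
import cv2,numpy as np
o=robot.get_obs();print(o['time'],o['position'],o['tool_rot'],o['grip_width'],robot.tcp_to_tips)
for c in ("scene","top"):
    im=robot.camera(c);cv2.imwrite(f"pics/{c}0.png",im)
    m=robot.camera_model(c);print(c,m['fx'],np.round(-np.array(m['R']).T@m['t'],3),np.round(m['R'],2).tolist())
    for l in ("clip","clip_stand","tall_card","short_card"):
        print(l,[(np.round(d['extent']).tolist(),round(d['conf'],2)) for d in robot.look_for(c,l)][:3])
E
```

```text
0.0 [0.21322447 0.58678078 0.24355902] [ 1.73520238e-01  9.84829702e-01 -1.02422365e-03 -3.68063087e-04] 0.08695013574844472 0.022
scene 435.8998671476004 [-0.024 -0.502  0.648] [[0.57, -0.82, -0.01], [-0.52, -0.34, -0.78], [0.64, 0.45, -0.62]]
clip [([208.0, 231.0, 27.0, 40.0], 0.67)]
clip_stand [([218.0, 249.0, 37.0, 31.0], 0.55)]
tall_card [([401.0, 320.0, 70.0, 101.0], 0.67)]
short_card [([320.0, 258.0, 62.0, 66.0], 0.6)]
top 533.943900140704 [ 0.408 -0.102  1.091] [[0.01, -1.0, -0.01], [-0.99, -0.01, -0.1], [0.1, 0.01, -0.99]]
clip [([190.0, 260.0, 35.0, 29.0], 0.75)]
clip_stand [([195.0, 263.0, 41.0, 44.0], 0.59)]
tall_card [([439.0, 267.0, 70.0, 40.0], 0.82)]
short_card [([316.0, 225.0, 58.0, 27.0], 0.97)]
```

View pics/scene0.png

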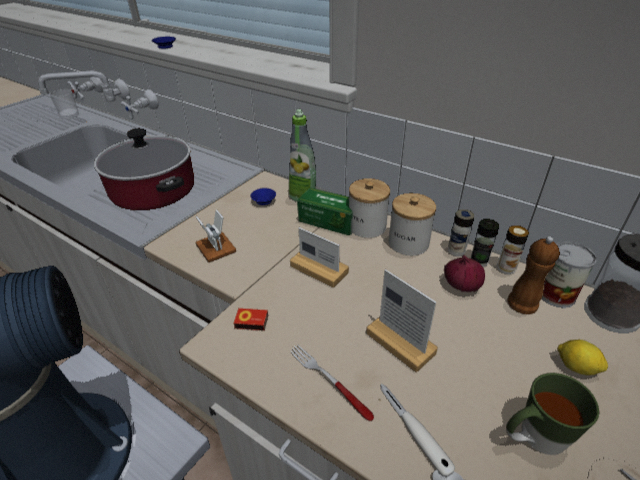

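View pics/top0.png

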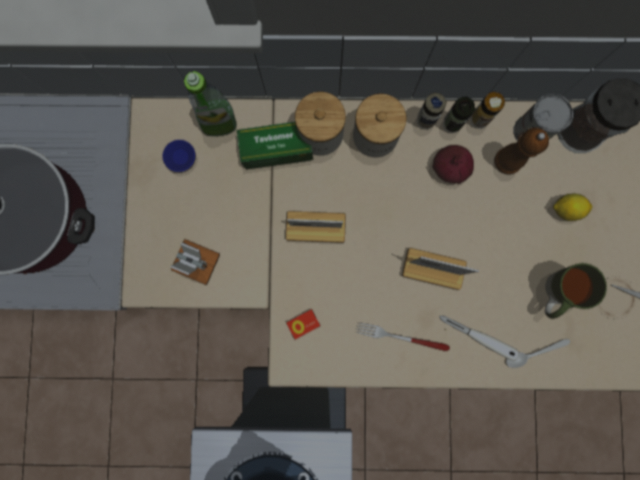

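The scene picture shows the clip on its stand at about (213,235), the tall card at (405,315) and the short card at (320,255). In the top picture they are at (190,260), (437,267) and (316,225). The network's boxes agree, so I'll fit the known shapes to the outlines.

```bash
cat > fit.py <<'E'
from rig import robot
import cv2,numpy as np
from scipy.optimize import minimize
def box(x0,x1,y,z0,z1,X0=None,X1=None):
    X0=x0 if X0 is None else X0; X1=x1 if X1 is None else X1
    return np.array([(a,s*y,z) for s in(-1,1) for a,z in((x0,z0),(x1,z0),(X0,z1),(X1,z1))])
def card(h): return [box(-.03,.03,.06,0,.022),box(-.0015,.0015,.0525,.02,h)]
STAND=[box(-.035,.035,.04,0,.012),box(-.002,.002,.028,.01,.04)]
CLIP=[box(-.006,.006,.025,.012,.05),box(-.0055,.0055,.027,.046,.058),box(.006,.010,.019,.056,.092,.022,.026),box(-.010,-.006,.019,.056,.092,-.026,-.022)]
def proj(c,P):
    m=robot.camera_model(c);Q=P@np.array(m['R']).T+m['t']
    return np.c_[m['fx']*Q[:,0]/Q[:,2]+m['cx'],m['fy']*Q[:,1]/Q[:,2]+m['cy']]
S=4
def render(c,parts,p):
    co,si=np.cos(p[2]),np.sin(p[2]);R=np.array([[co,-si,0],[si,co,0],[0,0,1]])
    im=np.zeros((480*S,640*S),np.uint8)
    for B in parts:
        u=proj(c,B@R.T+[p[0],p[1],0])
        h=cv2.convexHull(np.round((u+.5)*S*16).astype(np.int32)); cv2.fillConvexPoly(im,h,1,shift=4)
    return cv2.resize(im*255,(640,480),interpolation=cv2.INTER_AREA)/255.
def ground(c,uv,z):
    m=robot.camera_model(c);R=np.array(m['R']);C=-R.T@m['t']
    d=R.T@[(uv[0]-m['cx'])/m['fx'],(uv[1]-m['cy'])/m['fy'],1];return (C+d*(z-C[2])/d[2])[:2]
def fit(masks,parts,p0):
    def f(p):
        r=0
        for c,m in masks.items():
            a=render(c,parts,p);r+=1-np.minimum(a,m).sum()/np.maximum(a,m).sum()
        return r/len(masks)
    best=None
    for t in p0[2]:
        q=[p0[0],p0[1],t]
        s=minimize(f,q,method='Nelder-Mead',options=dict(initial_simplex=np.array([q,[q[0]+.015,q[1],t],[q[0],q[1]+.015,t],[q[0],q[1],t+.25]]),xatol=2e-4,fatol=1e-4))
        if best is None or s.fun<best.fun: best=s
    return best
E
cat > go.py <<'E'
from fit import *
ov={c:robot.camera(c) for c in("scene","top")}
for name,labs,parts in(("stand",("clip","clip_stand"),STAND+CLIP),("tall",("tall_card",),card(.15)),("short",("short_card",),card(.095))):
    ms={}
    for c in("scene","top"):
        m=np.zeros((480,640),bool)
        for l in labs:
            d=robot.outline_of(c,l)
            if d and d[0]['conf']>.3:m|=d[0]['region']
        ms[c]=m.astype(float)
    v,u=np.nonzero(ms['top']);g=ground('top',(u.mean(),v.mean()),.03)
    for cs in(("scene","top"),("top",),("scene",)):
        s=fit({c:ms[c] for c in cs},parts,(g[0],g[1],[-1.2,-.8,-.4,0,.4,.8,1.2,1.57]))
        print(name,cs,np.round(s.x,4),np.degrees(s.x[2]).round(1),round(s.fun,3))
        if len(cs)==2:
            for c in cs:
                e=cv2.morphologyEx((render(c,parts,s.x)>.5).astype(np.uint8),cv2.MORPH_GRADIENT,np.ones((2,2)));ov[c][e>0]=(0,0,255)
a=cv2.resize(ov['top'][200:300,150:490],None,fx=2.3,fy=2.3);b=cv2.resize(ov['scene'][200:370,180:450],None,fx=2,fy=2)
im=np.zeros((600,800,3),np.uint8);im[:a.shape[0],:a.shape[1]]=a;im[240:240+b.shape[0],:b.shape[1]]=b
cv2.imwrite('pics/fit.png',im)
E
time python3 go.py
```

```text
Traceback (most recent call last):
  File "go.py", line 13, in <module>
    s=fit({c:ms[c] for c in cs},parts,(g[0],g[1],[-1.2,-.8,-.4,0,.4,.8,1.2,1.57]))
  File "fit.py", line 33, in fit
    s=minimize(f,q,method='Nelder-Mead',options=dict(initial_simplex=np.array([q,[q[0]+.015,q[1],t],[q[0],q[1]+.015,t],[q[0],q[1],t+.25]]),xatol=2e-4,fatol=1e-4))
  File "fit.py", line 28, in f
    a=render(c,parts,p);r+=1-np.minimum(a,m).sum()/np.maximum(a,m).sum()
  File "fit.py", line 18, in render
    u=proj(c,B@R.T+[p[0],p[1],0])
  File "fit.py", line 11, in proj
    m=robot.camera_model(c);Q=P@np.array(m['R']).T+m['t']
ValueError: time passes only in moves, steps and waits

real	0m17.075s
user	0m8.986s
sys	0m3.015s
```

Camera model calls are limited, so I'll cache the models.

```bash
sed -i 's/^def proj/CM={c:robot.camera_model(c) for c in("scene","top")}\ndef proj/; s/m=robot.camera_model(c);/m=CM[c];/' fit.py; time python3 go.py
```

```text
stand ('scene', 'top') [ 0.4841  0.163  -0.3872] -22.2 0.122
stand ('top',) [ 0.4846  0.1622 -0.3873] -22.2 0.076
stand ('scene',) [ 0.4815  0.162  -0.3844] -22.0 0.148
tall ('scene', 'top') [ 0.476  -0.3219 -0.2169] -12.4 0.05
tall ('top',) [ 0.4763 -0.3217 -0.2196] -12.6 0.037
tall ('scene',) [ 0.4734 -0.3222 -0.2274] -13.0 0.037
short ('scene', 'top') [ 0.5584 -0.0815 -0.0352] -2.0 0.072
short ('top',) [ 0.56   -0.0822 -0.0251] -1.4 0.056
short ('scene',) [ 0.5564 -0.0816 -0.0532] -3.1 0.056
real	1m26.191s
user	1m20.804s
sys	0m43.841s
```

View pics/fit.png

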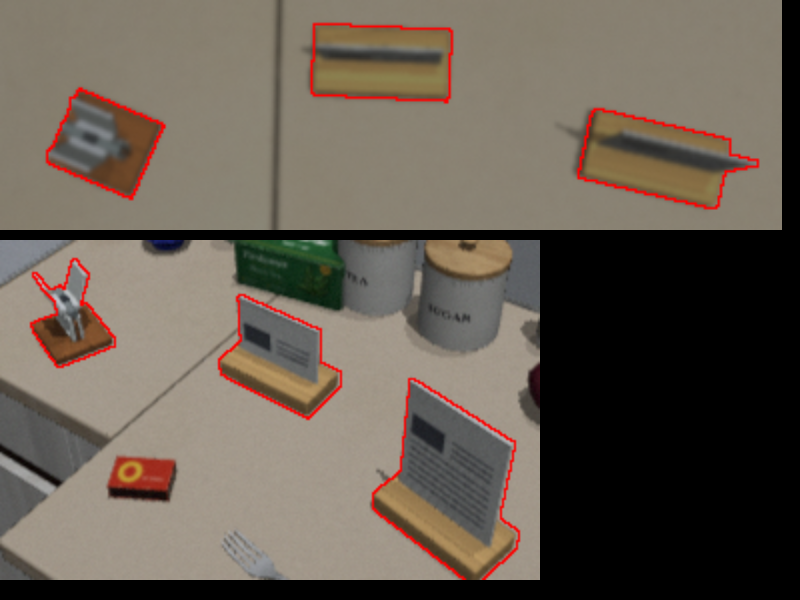

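The fitted outlines match in both views. In the crop the clip's plates are at about (90,110) and (72,155), so the clip opens along yaw −22°. The poses are:

| Thing | x (m) | y (m) | yaw |
|---|---|---|---|
| stand | 0.484 | 0.163 | −22° |
| tall card | 0.476 | −0.322 | −12.5° |

Next I move above the clip.

```bash
python3 -m jog '[0.087,-0.0333,-0.0255,0,0,0.087,-0.0333,-0.0255,0,0,0.087,-0.0333,-0.0255,0,0,0.087,-0.0333,-0.0255,0,0,0.087,-0.0333,-0.0255,0,0,0.087,-0.0333,-0.0255,0,0,0.087,-0.0333,-0.0255,0,0,0.087,-0.0333,-0.0255,0,0,0.087,-0.0333,-0.0255,0,0,0.087,-0.0333,-0.0255,0,0,0.087,-0.0333,-0.0255,0,0,0.087,-0.0333,-0.0255,0,0,0.087,0,0,0,1,0.087,0,0,0,1,0.087,0,0,0,1,0.087,0,0,0,1,0.087,0,0,0,1,0.087,0,0,0,1,0.087,0,0,0,1,0.087,0,0,0,1]'
cat > err.py <<'E'
# offset (tool axes) from measured TCP to target x y z yaw_of_tool_y(deg)
import sys,numpy as np
from rig import robot
from scipy.spatial.transform import Rotation as Ro
t=list(map(float,sys.argv[1:5]));o=robot.get_obs();R=Ro.from_quat(o['tool_rot']).as_matrix()
yaw=np.degrees(np.arctan2(R[1,1],R[0,1]))
print('t',o['time'],'pos',np.round(o['position'],4),'tilt z',np.round(R[:,2],3),'yaw',yaw.round(2),'F',np.round(o['ft_force'],1),'w',round(o['grip_width'],4),'gf',round(float(o['grip_force']),1))
d=np.array(t[:3])-o['position'];a=np.radians(t[3]);roll=-((t[3]-yaw+180)%360-180)/10
Rt=np.array([[-np.sin(-a)*-1*-1,0],[0,0]]) if 0 else None
print('now axes',np.round(R.T@d,4),'roll',round(roll,3)); 
y=np.array([np.cos(a),np.sin(a),0]);z=np.array([0,0,-1]);x=np.cross(y,z);print('after-roll axes',np.round([x@d,y@d,z@d],4))
E
python3 err.py .484 .1625 .080 -22.2
```

```text
time: 3.8
position: [0.4846, 0.1632, 0.2447]
tool_rot: [0.768, 0.641, 0.0, 0.0]
ft_force: [0.3, -1.3, 0.4]
grip_width: 0.0867
grip_force: 0.0
t 3.8 pos [0.4846 0.1632 0.2447] tilt z [ 0.  0. -1.] yaw -10.32 F [ 0.3 -1.3  0.4] w 0.0867 gf 0.0
now axes [-0.0008 -0.0005  0.1647] roll 1.188
after-roll axes [-0.0009 -0.0003  0.1647]
```

```bash
python3 -m jog '[0.087,0,0,0,0.6,0.087,-0.001,0,0,0.59,0.087,0,0,0.027,0,0.087,0,0,0.027,0,0.087,0,0,0.027,0,0.087,0,0,0.027,0,0.087,0,0,0.027,0,0.087,0,0,0.015,0,0.087,0,0,0.01,0,0.087,0,0,0,0]'
python3 - <<'E'
from rig import robot
import cv2,numpy as np
a=robot.camera('scene')[170:290,140:290];b=robot.camera('top')[200:320,130:280]
cv2.imwrite('pics/near.png',cv2.resize(np.hstack([a,b]),None,fx=2.6,fy=2.6,interpolation=cv2.INTER_CUBIC))
E
python3 err.py .484 .1625 .080 -22.2
```

```text
time: 5.05
position: [0.4843, 0.1622, 0.0843]
tool_rot: [0.828, 0.56, -0.0, -0.0]
ft_force: [-0.7, -0.3, -0.1]
grip_width: 0.0869
grip_force: 0.0
t 5.15 pos [0.4848 0.1623 0.0851] tilt z [ 0.001  0.    -1.   ] yaw -21.89 F [0.1 0.1 0.7] w 0.0868 gf 0.0
now axes [-0.0001 -0.0008  0.0051] roll 0.031
after-roll axes [-0.0001 -0.0008  0.0051]
```

View pics/near.png

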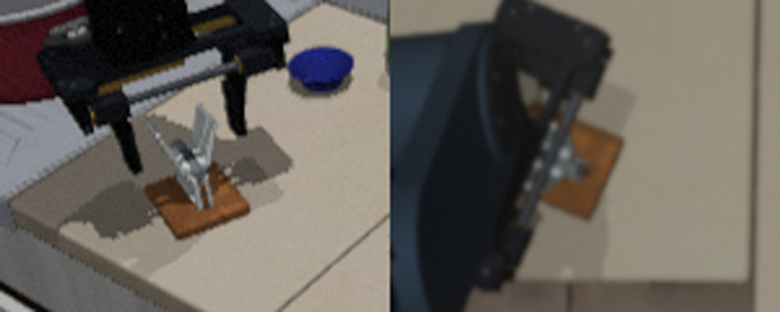

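The fingers straddle the clip's plates. The fingertip midpoint at crop (190,152) lies at the clip's pivot, as it should. I lower 5 mm and squeeze at 18 N.

```bash
python3 -m jog '[0.087,0,-0.0005,0.005,0,0.02,0,0,0,0,0.02,0,0,0,0,0.02,0,0,0,0,0.02,0,0,0,0,0.02,0,0,0,0,0.02,0,0,0,0,0.02,0,0,0,0,0.02,0,0,0,0,0.02,0,0,0,0]' 18; python3 err.py .484 .1625 .080 -22.2
```

```text
time: 6.4
position: [0.4816, 0.1633, 0.0807]
tool_rot: [0.829, 0.56, -0.001, -0.002]
ft_force: [-5.3, 3.3, 13.9]
grip_width: 0.0257
grip_force: 18.2
t 6.4 pos [0.4816 0.1633 0.0807] tilt z [-0.004  0.001 -1.   ] yaw -21.93 F [-5.3  3.3 13.9] w 0.0257 gf 18.2
now axes [0.0001 0.0025 0.0007] roll 0.027
after-roll axes [0.0001 0.0025 0.0007]
```

Squeezed home: the opening is 25.7 mm at 18 N. Now I relieve the small side load and lift.

```bash
python3 -m jog '[0.02,0,-0.002,-0.003,0,0.02,0,0,-0.005,0,0.02,0,0,-0.01,0,0.02,0,0,-0.02,0,0.02,0,0,-0.04,0,0.02,0,0,-0.04,0,0.02,0,0,-0.04,0,0.02,0,0,-0.025,0,0.02,0,0,0,0,0.02,0,0,0,0]'
python3 - <<'E'
from rig import robot
import cv2,numpy as np
a=robot.camera('scene')[120:270,140:290];b=robot.camera('top')[180:330,130:280]
cv2.imwrite('pics/lift.png',cv2.resize(np.hstack([a,b]),None,fx=2.6,fy=2.6,interpolation=cv2.INTER_CUBIC))
E
python3 err.py .476 -.322 .260 -12.5
```

```text
time: 7.65
position: [0.4811, 0.163, 0.2617]
tool_rot: [0.829, 0.56, -0.001, -0.0]
ft_force: [-0.9, -0.7, -0.4]
grip_width: 0.0255
grip_force: 18.0
t 7.75 pos [0.481  0.163  0.2611] tilt z [-0.003 -0.    -1.   ] yaw -21.89 F [-0.8 -0.1 -0.4] w 0.0254 gf 18.0
now axes [-0.4519  0.1763  0.0013] roll -0.939
after-roll axes [-0.4746  0.1001  0.0011]
```

View pics/lift.png

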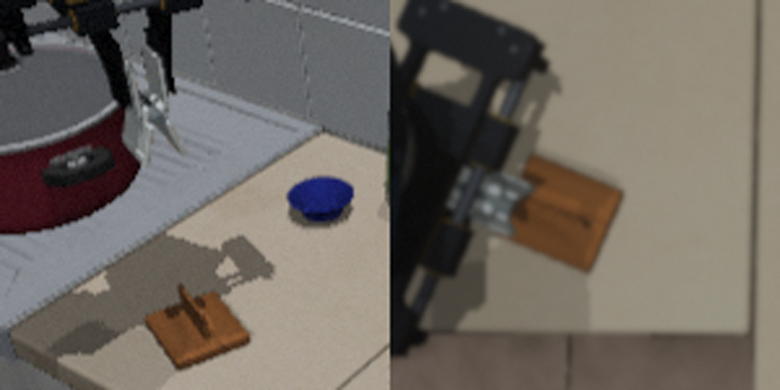

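The stand's strip is bare at crop (190,310), and the clip is held with its jaws open at crop (155,130). Next I carry it above the tall card.

```bash
python3 -m jog '[0.02,0,0,0,-0.5,0.02,0,0,0,-0.44,0.02,-0.0142,0.003,0,0,0.02,-0.0285,0.006,0,0,0.02,-0.038,0.008,0,0,0.02,-0.038,0.008,0,0,0.02,-0.038,0.008,0,0,0.02,-0.038,0.008,0,0,0.02,-0.038,0.008,0,0,0.02,-0.038,0.008,0,0,0.02,-0.038,0.008,0,0,0.02,-0.038,0.008,0,0,0.02,-0.038,0.008,0,0,0.02,-0.038,0.008,0,0,0.02,-0.0285,0.006,0,0,0.02,-0.016,0.0035,0,0,0.02,-0.0075,0.0015,0,0,0.02,0,0,0,0,0.02,0,0,0,0]'
python3 err.py .476 -.322 .204 -12.5
python3 - <<'E'
from rig import robot
import cv2,numpy as np
a=robot.camera('scene');b=robot.camera('top');cv2.imwrite('pics/raw_s.png',a);cv2.imwrite('pics/raw_t.png',b)
a=a[190:380,330:490];b=b[170:360,360:520]
cv2.imwrite('pics/above.png',cv2.resize(np.hstack([a,b]),None,fx=2.5,fy=2.5,interpolation=cv2.INTER_CUBIC))
E
```

```text
time: 10.12
position: [0.4769, -0.3207, 0.2625]
tool_rot: [0.78, 0.626, 0.0, -0.0]
ft_force: [0.4, 0.8, -1.5]
grip_width: 0.0258
grip_force: 18.0
t 10.125 pos [ 0.4769 -0.3207  0.2625] tilt z [-0.     0.001 -1.   ] yaw -12.44 F [ 0.4  0.8 -1.5] w 0.0258 gf 18.0
now axes [-0.0015 -0.0005  0.0585] roll 0.006
after-roll axes [-0.0014 -0.0006  0.0585]
```

View pics/above.png

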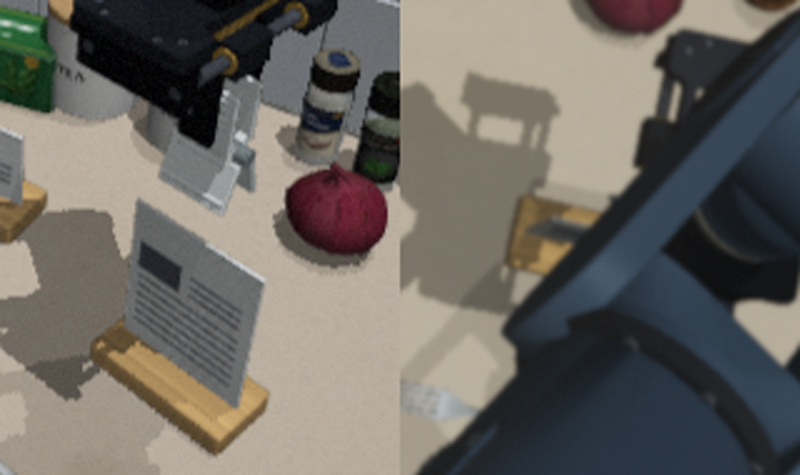

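The clip hangs above the card with its near jaw edge from about (160,175) to (225,210) in the crop. The card's top edge runs from (137,202) to (265,280). I'll overlay the predicted open clip to check how it sits in the hand.

```bash
cat > ov.py <<'E'
import sys
from fit import *
from scipy.spatial.transform import Rotation as Ro
def overlay(im,out,crop,off=.0685,k=5):
    o=robot.get_obs();T=np.array(o['position']);y=Ro.from_quat(o['tool_rot']).as_matrix()[:,1];a=np.arctan2(y[1],y[0])
    R=np.array([[np.cos(a),-np.sin(a),0],[np.sin(a),np.cos(a),0],[0,0,1]])
    big=cv2.resize(im,None,fx=k,fy=k,interpolation=cv2.INTER_CUBIC)
    def line(P,col,o0,R):
        u=np.round((proj('scene',np.array(P)@R.T+o0)+.5)*k).astype(np.int32);cv2.polylines(big,[u],False,col,1)
    O=T-[0,0,off]
    for s,c in((-1,(0,0,255)),(1,(255,0,255))):
        line([(s*.0135,-.025,.002),(s*.0135,.025,.002)],c,O,R)
        line([(s*.013,-.019,.046),(s*.013,-.019,.085),(s*.013,.019,.085),(s*.013,.019,.046)],c,O,R)
    line([(0,-.027,.04),(0,.027,.04)],(0,255,0),O,R)
    p=[.475,-.322,np.radians(-12.5)];a=p[2];Rc=np.array([[np.cos(a),-np.sin(a),0],[np.sin(a),np.cos(a),0],[0,0,1]])
    line([(0,-.0525,.15),(0,.0525,.15),(0,.0525,.022),(0,-.0525,.022),(0,-.0525,.15)],(255,255,0),np.array([p[0],p[1],0]),Rc)
    x0,x1,y0,y1=[v*k for v in crop];cv2.imwrite(out,big[y0:y1,x0:x1])
if __name__=="__main__": overlay(cv2.imread('pics/raw_s.png'),'pics/ov1.png',(360,480,210,320))
E
python3 ov.py
```

```text
(no output)
```

View pics/ov1.png

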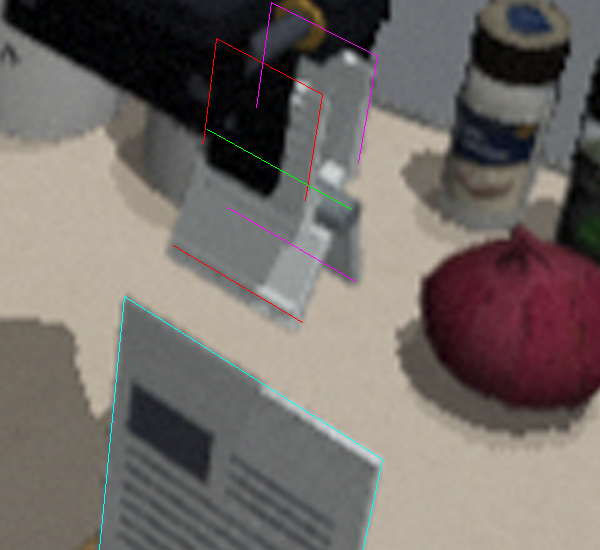

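The predicted clip and card outlines lie on the picture to within about 1 px, so the clip sits as expected and aligned. I descend.

```bash
python3 -m jog '[0.02,-0.0015,-0.001,0.004,0,0.02,0,0,0.008,0,0.02,0,0,0.01,0,0.02,0,0,0.01,0,0.02,0,0,0.01,0,0.02,0,0,0.008,0,0.02,0,0,0.006,0,0.02,0,0,0.003,0,0.02,0,0,0,0,0.02,0,0,0,0,0.02,0,0,0,0]'
python3 err.py .4755 -.322 .203 -12.5
python3 - <<'E'
from ov import *
overlay(robot.camera('scene'),'pics/ov2.png',(360,480,230,340))
E
```

```text
time: 11.6
position: [0.4758, -0.3233, 0.2039]
tool_rot: [0.78, 0.626, 0.0, 0.0]
ft_force: [0.0, -0.1, -0.8]
grip_width: 0.0256
grip_force: 18.0
t 11.6 pos [ 0.4758 -0.3233  0.2039] tilt z [ 0.001 -0.    -1.   ] yaw -12.48 F [ 0.  -0.1 -0.8] w 0.0256 gf 18.0
now axes [ 0.0012 -0.0006  0.0009] roll 0.002
after-roll axes [ 0.0012 -0.0006  0.0009]
```

View pics/ov2.png

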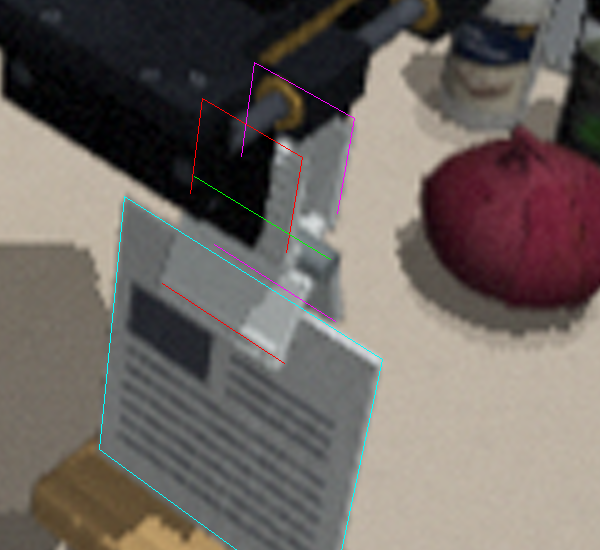

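The card hasn't moved: it still fits its outline, with its corners at (125,197) and (381,360). The jaws straddle its top edge, the near lip ends at (270,367), and the contact force is about zero. The edge is about 13 mm inside, so I go 1.5 mm deeper to centre the depth, let it settle, and hand in.

```bash
python3 -m jog '[0.02,0,0,0.0015,0,0.02,0,0,0,0,0.02,0,0,0,0,0.02,0,0,0,0]'
python3 err.py .4755 -.322 .2025 -12.5
python3 -c "
from rig import robot
print(robot.hand_in())"
```

```text
time: 12.15
position: [0.4756, -0.3232, 0.202]
tool_rot: [0.78, 0.626, -0.0, 0.0]
ft_force: [0.9, 0.3, -1.2]
grip_width: 0.0257
grip_force: 18.0
t 12.15 pos [ 0.4756 -0.3232  0.202 ] tilt z [-0. -0. -1.] yaw -12.48 F [ 0.9  0.3 -1.2] w 0.0257 gf 18.0
now axes [ 0.0011 -0.0004 -0.0005] roll 0.002
after-roll axes [ 0.0011 -0.0004 -0.0005]
the job is handed in; nothing more can be done
None
```

I handed the job in at 12.2 s: the arm holds the clip squeezed fully open (25.7 mm at 18 N) over the middle of the tall card, lined up, its top edge about 15 mm inside the jaws; there was no sign of contact, and neither card was knocked as far as the pictures and force readings show.

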